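Put the silver-grain sieve set together

TASK

Put the little grading sieve set for the silver grains together, standing upright in the middle of the round wooden tray: the plain catch pan at the bottom, then the fine sieve (blue rim), the medium sieve (green rim) and the coarse sieve (red rim), and the lid with the black knob on top, each one fully home in the one below. Leave the jar of grains, the bench block and the punch case where they are.

Things in the scene. Friction and masses are not known exactly. Their poses are not given: they have to be found in the camera images.
- pan: catch pan: plain steel cup, no coloured rim, solid floor without holes. Outer diameter 60 mm, height 28 mm, bore 52 mm, floor 3 mm thick, about 0.12 kg, straight outer wall, flat underside. Origin: centre of its underside; z up. Starts upright on the bench.
- sieve_fine: fine sieve, blue rim, plate with many 1.6 mm holes. 60 mm wide, 30 mm high, 0.1 kg. Origin: centre of underside, z up. Spigot 0 to 7 mm up, 47.5 mm wide (43 at its foot); frame 7 to 30 mm, bore 52 mm, open above, floor at 9 mm. Nested, the spigot has 2.25 mm play all round and the frame sits on the rim below: origin 21 mm above the pan's or 23 mm above another sieve's. Starts upright.
- sieve_medium: medium sieve, green rim, plate with dozens of 3.5 mm holes. 60 mm wide, 30 mm high, 0.1 kg. Origin: centre of underside, z up. Spigot 0 to 7 mm up, 47.5 mm wide (43 at its foot); frame 7 to 30 mm, bore 52 mm, open above, floor at 9 mm. Nested, the spigot has 2.25 mm play all round and the frame sits on the rim below: origin 21 mm above the pan's or 23 mm above another sieve's. Starts upright.
- sieve_coarse: coarse sieve, red rim, plate with some 7 mm holes. 60 mm wide, 30 mm high, 0.1 kg. Origin: centre of underside, z up. Spigot 0 to 7 mm up, 47.5 mm wide (43 at its foot); frame 7 to 30 mm, bore 52 mm, open above, floor at 9 mm. Nested, the spigot has 2.25 mm play all round and the frame sits on the rim below: origin 21 mm above the pan's or 23 mm above another sieve's. Starts upright.
- lid: brass lid with a black knob. Origin: centre of its underside; z up. Spigot 0 to 7 mm up, 47.5 mm wide (43 at its foot); disc 7 to 11 mm, 60 mm wide; upright round knob 11 to 35 mm, 18 mm wide, with a 2 mm high brass collar at its foot. About 0.09 kg. Starts upright on the bench. Seated on a sieve, its origin is 23 mm above that sieve's.
- tray: round wooden tray, outer diameter 180 mm, 16 mm high over all; flat floor 6 mm above its underside, inner diameter 166 mm; the rim rises 10 mm above the floor. Loose, 0.5 kg. Origin: centre of its underside; z up. It lies left or right of the sieve parts.
- jar: bystander: small closed glass jar of silver grains with a cork, diameter 44 mm, 56 mm high, standing among the sieve parts. Origin: centre of its underside; z up.
- bench_block: bystander: square steel bench block, 100 x 100 x 25 mm, 1.9 kg, lying on the side away from the tray. Origin: centre of its underside; x and y along its edges.
- punch_case: bystander: red plastic case of steel punches standing on end, 46 (x) x 76 (y) mm, 64 mm high over the punches, between the robot and the bench block. Origin: centre of its underside.

How it is judged:
At the end, for the whole second after the job is handed in: Pan flat on the tray floor within 30 mm of its centre; on it, bottom to top, the blue, green and red sieves and the lid, each within 3 mm of fully home, within 5 mm of the centre of the one below and upright within 0.06 rad; all released and at rest (horizontal distance between pan and tray below 0.03 m and z of pan in the frame of tray between 0.003 and 0.009 m and horizontal distance between sieve_fine and pan below 0.005 m and z of sieve_fine in the frame of pan between 0.018 and 0.024 m and horizontal distance between sieve_medium and sieve_fine below 0.005 m and z of sieve_medium in the frame of sieve_fine between 0.02 and 0.026 m and horizontal distance between sieve_coarse and sieve_medium below 0.005 m and z of sieve_coarse in the frame of sieve_medium between 0.02 and 0.026 m and horizontal distance between lid and sieve_coarse below 0.005 m and z of lid in the frame of sieve_coarse between 0.02 and 0.026 m and angle between each of pan, sieve_fine, sieve_medium, sieve_coarse, lid's own z axis and vertical below 0.06 rad and linear speed of each of pan, sieve_fine, sieve_medium, sieve_coarse, lid below 0.02 m/s and angular speed of each of pan, sieve_fine, sieve_medium, sieve_coarse, lid below 0.3 rad/s); the robot touches nothing.
It fails at once if the jar of grains is shifted by more than 2 cm (distance of jar from where it was at the start of the episode above 0.02 m).
It fails at once if the bench block is shifted by more than 2 cm (distance of bench_block from where it was at the start of the episode above 0.02 m).
It fails at once if the punch case is shifted by more than 2 cm (distance of punch_case from where it was at the start of the episode above 0.02 m).
It fails at once if the jar of grains is knocked over (angle between jar's own z axis and vertical above 0.5 rad).
It also fails if it takes over 102 s, if anything falls off the work surface, if the arm or the gripper's body presses on something with over 40 N, if the wrist force passes 120 N, or if a joint passes its speed limit or range.

ROBOT

A 6-joint arm with a two-finger parallel gripper is mounted at the origin on the work surface. World frame = base frame: x ahead of the robot, y to its left, z up, the work surface at z = 0. Lengths are in m, angles in rad, forces in N, time in s.
With the tool pointing down it reaches from about 0.3 to 0.825 m from the base axis. Payload 5.4 kg.
Tool frame: the origin (TCP) lies at the very end of the fingers, on their centre line; the grasp point (between the pads) lies 19 mm behind it; z points along the fingers, x is the direction in which the jaws open and shut, and the axes are right-handed (so a half turn about z gives the same grasp; the last joint's range is limited). The gripper opens to 92 mm and grips with 3 to 60 N. Pads are 20 mm wide; open, the fingers measure 128 mm over their backs; the gripper's body (75 mm by 189 mm) begins 69 mm behind the grasp point.
Start: joints at [-1.507, 0.158, 1.597, -0, 1.386, -0.21], TCP at [0.155, -0.554, 0.215] pointing down, gripper open.
Joint ranges: [-2.91, 2.91], [-0.94, 2.29], [0.18, 2.7], [-1.29, 4.43], [0.17, 2.64], [-3, 3]. Speed limits (rad/s): [2.57, 2.57, 3.14, 3.14, 3.14, 3.14].

INTERFACE

Orientations are given as a rotation vector (axis times angle).
In Python, from workcell import bot gives the robot as it stands. Calls block until the motion is done:
- bot.goto(position, orientation): joint-space move of the TCP to a pose.
- bot.line_to(position, rot=None, max_speed=0.15): straight line of the TCP; rot=None keeps the orientation; max_speed is the mean speed in m/s.
- bot.set_joints(angles): joint-space move.
- bot.set_gripper(opening, newtons=None): opening from 0.0 (shut) to 1.0 (fully open); newtons is the grip in N (None keeps the last); returns when the fingers have stopped.
- bot.hold(seconds).
- bot.inverse_kinematics(position, orientation): joint angles nearest the present ones, or None.
- bot.read_camera(name): name is "side" or "top" or "wrist"; returns a dict with "pixels" (400x640x3 uint8, blue, green, red), "fx", "fy", "cx", "cy" (pixels), "R" (3x3) and "t" (3): a world point X has camera coordinates R X + t. Camera axes: x right, y down, z forward; pixel columns grow to the right and rows downward; lengths in m; the calibration is good to about 2 mm. A picture is of the moment at which its call begins. There is no depth.
A pose or a line that the arm cannot do raises bot.MotionError and nothing moves.
- bot.job_done(): hands the job in, once; it reports no verdict.
Readings, each from a call of its own:
- bot.current_clock(): time.
- bot.current_joints(): joint angles.
- bot.current_joint_vel(): joint speeds.
- bot.current_effort(): joint torques, N m.
- bot.current_ee_pos(): TCP position.
- bot.current_tool_rot(): TCP orientation.
- bot.current_contact_force(): force on the tool from outside, world axes, zero at the start.
- bot.current_ft_torque(): the same for the moment, N m.
- bot.current_opening(): opening from 0.0 (shut) to 1.0 (fully open).
Only numpy, scipy, OpenCV 4.12 (cv2) and the standard library are available. Lean on these libraries where they do the work, as an engineer would, in place of code of your own. Each camera call takes 0.05 s, during which the arm holds its last target.

## Working session

There is one attempt and no reset: what is moved stays moved. The work goes in short steps, each a Python script; the robot and the scene stay as the last script left them, time stands still between calls to the robot, and variables do not carry over. Pictures are saved under pics/ and viewed, and the job is handed in when it is done.

```bash
ls; mkdir -p pics; python3 - <<'E'
from workcell import bot
import cv2,numpy as np
for n in ["side","top","wrist"]:
    c=bot.read_camera(n); cv2.imwrite(f"pics/{n}0.png",c["pixels"])
    print(n,c["fx"],c["fy"],c["cx"],c["cy"],np.round(c["R"],3).tolist(),np.round(c["t"],3).tolist(), (-c["R"].T@c["t"]).round(3))
print(bot.current_clock(),bot.current_tool_rot())
E
```

```text
pics
side 425.3654558721666 425.3654558721666 318.81425786663044 186.53570397011097 [[0.869, -0.494, -0.014], [-0.36, -0.613, -0.703], [0.339, 0.616, -0.711]] [-0.467, 0.216, 0.672] [ 0.256 -0.512  0.624]
top 405.1671091836094 405.1671091836094 313.3886871931267 196.26195087292987 [[-0.026, -1.0, 0.008], [-0.984, 0.025, -0.174], [0.174, -0.012, -0.985]] [0.022, 0.557, 0.736] [0.421 0.017 0.822]
wrist 345.2557326180356 345.2557326180356 322.4658244188303 202.99753745825228 [[0.27, -0.963, -0.001], [-0.936, -0.263, 0.236], [-0.227, -0.063, -0.972]] [-0.575, -0.028, 0.389] [ 0.218 -0.536  0.384]
0.15 [-2.50297610e+00  1.89683127e+00  1.48328134e-03]
```

View pics/top0.png

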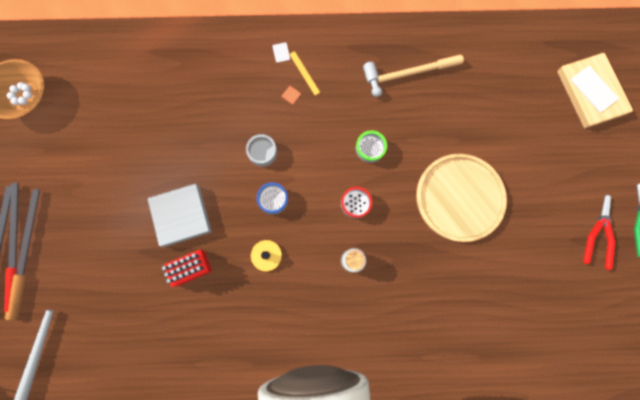

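View pics/side0.png

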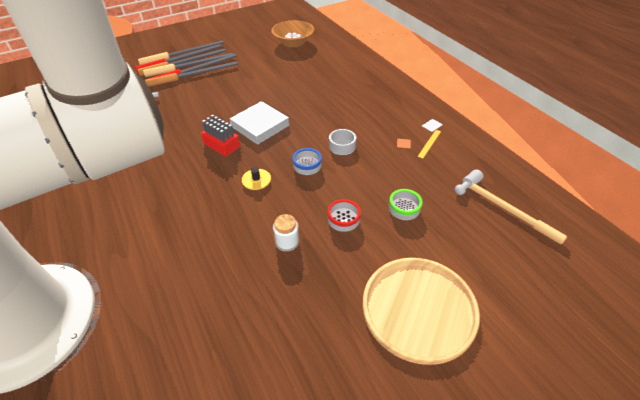

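The top view shows the pan at about (261,150), blue (272,198), green (371,146), red (356,202), lid (266,256), jar (353,260) and tray (461,198). I'll enlarge it to measure more precisely.

```bash
python3 - <<'E'
import cv2
im=cv2.imread("pics/top0.png")
cv2.imwrite("pics/top0c.png",cv2.resize(im[120:285,235:400],None,fx=3.6,fy=3.6,interpolation=cv2.INTER_CUBIC))
cv2.imwrite("pics/top0t.png",cv2.resize(im[140:260,400:520],None,fx=5,fy=5,interpolation=cv2.INTER_CUBIC))
E
```

```text
(no output)
```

View pics/top0c.png

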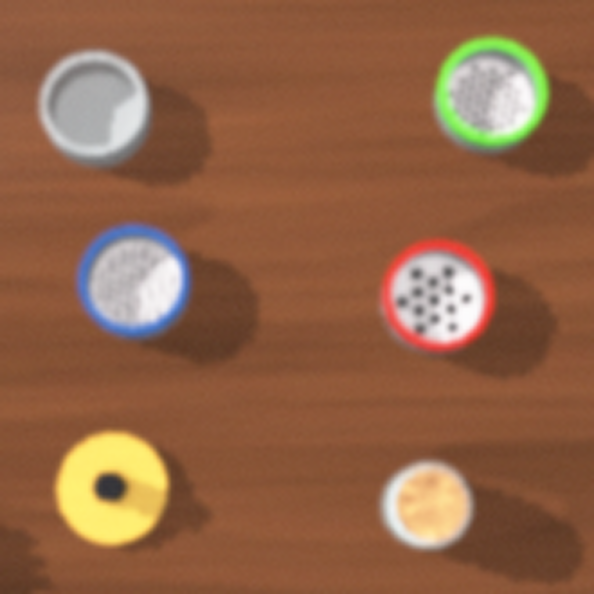

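View pics/top0t.png

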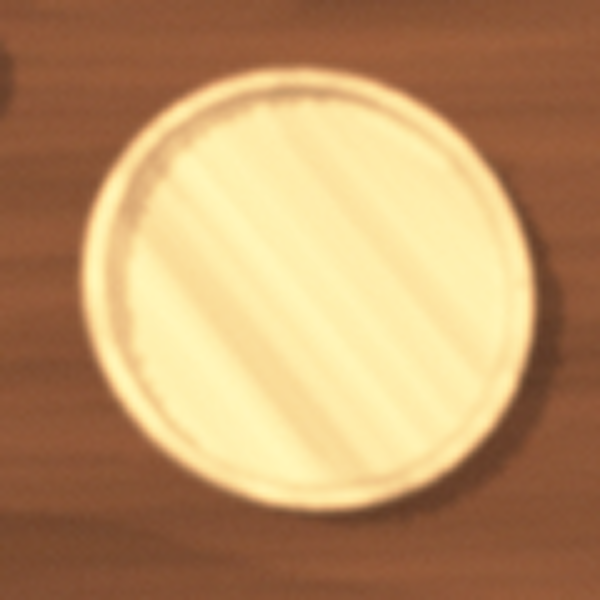

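```bash
cat > h.py <<'E'
from workcell import bot
import cv2,numpy as np
from scipy.spatial.transform import Rotation as Ro
def px2w(c,u,v,z):
    d=c["R"].T@np.array([(u-c["cx"])/c["fx"],(v-c["cy"])/c["fy"],1.]); o=-c["R"].T@c["t"]
    return o+d*(z-o[2])/d[2]
def rot(a):  # tool down, jaw axis (tool x) at angle a from world x
    x=np.array([np.cos(a),np.sin(a),0]); z=np.array([0,0,-1.]); 
    return Ro.from_matrix(np.c_[x,np.cross(z,x),z]).as_rotvec()
def snap(n,f,crop=None,k=1):
    c=bot.read_camera(n); im=c["pixels"]
    if crop: im=im[crop[0]:crop[1],crop[2]:crop[3]]
    cv2.imwrite(f"pics/{f}.png",cv2.resize(im,None,fx=k,fy=k,interpolation=cv2.INTER_CUBIC)); return c
E
python3 - <<'E'
from h import *
c=bot.read_camera("top")
P={'pan':(95,104,.028),'green':(492,93,.03),'blue':(134,281,.03),'red':(439,295,.03),'lid':(112.5,488.5,.011),'knob':(110,487,.035),'jar':(434,508,.056)}
for k,(u,v,z) in P.items(): print(k,px2w(c,235+(u+.5)/3.6-.5,120+(v+.5)/3.6-.5,z).round(4))
print('tray',px2w(c,400+310.5/5-.5,140+288.5/5-.5,.016).round(4))
print('block',px2w(c,179,215,.025).round(3),'case',px2w(c,186,268,.05).round(3))
# side cross-check
s=bot.read_camera("side")
for k,u,v,z in [('pan',343,137,.028),('blue',307,158,.03),('green',405.5,201,.03),('red',344,213,.03),('lid',256.5,180,.011),('tray',421,309,.016)]: print(k,px2w(s,u,v,z).round(4))
from h import rot
R=Ro.from_rotvec(bot.current_tool_rot()).as_matrix(); print(R.round(3),bot.current_ee_pos())
E
```

```text
pan [0.6621 0.1108 0.028 ]
green [ 0.6626 -0.1133  0.03  ]
blue [0.5599 0.0895 0.03  ]
red [ 0.5479 -0.0782  0.03  ]
lid [0.4477 0.104  0.011 ]
knob [0.4477 0.1028 0.035 ]
jar [ 0.4319 -0.0674  0.056 ]
tray [ 0.5538 -0.293   0.016 ]
block [0.531 0.274 0.025] case [0.427 0.249 0.05 ]
pan [0.663  0.1114 0.028 ]
blue [0.5594 0.0883 0.03  ]
green [ 0.6615 -0.1142  0.03  ]
red [ 0.5452 -0.0811  0.03  ]
lid [0.4466 0.1003 0.011 ]
tray [ 0.5504 -0.2996  0.016 ]
[[ 0.27  -0.963 -0.   ]
 [-0.963 -0.27   0.001]
 [-0.001 -0.    -1.   ]] [ 0.15544401 -0.55330756  0.21415984]
```

```bash
python3 - <<'E'
import cv2
im=cv2.imread("pics/side0.png")
cv2.imwrite("pics/side0c.png",cv2.resize(im[120:260,225:435],None,fx=3.8,fy=3.8,interpolation=cv2.INTER_CUBIC))
E
```

```text
(no output)
```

View pics/side0c.png

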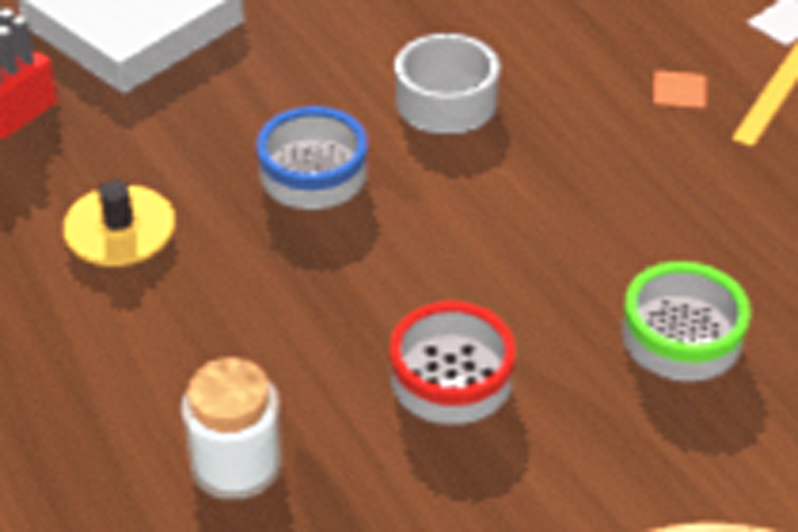

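The two cameras agree within about 3 mm, and all parts are upright. I'll pick each part with two squeezes at right angles so it is centred in the jaws on both axes, starting with the pan.

```bash
cat >> h.py <<'E'
T=np.array([0.553,-0.294])
def pick(xy,z,a1,a2,op=0.85,n=25,up=0.13,hov=0.07):
    bot.set_gripper(op,8)
    bot.goto([*xy,hov],rot(a1)); bot.line_to([*xy,z],max_speed=0.15)
    bot.set_gripper(0.0,6); print('sq1',bot.current_opening()*92)
    bot.set_gripper(op,8)
    bot.goto([*xy,z],rot(a2))
    bot.set_gripper(0.0,n); print('sq2',bot.current_opening()*92, bot.current_ee_pos().round(4) if hasattr(bot.current_ee_pos(),'round') else bot.current_ee_pos())
    bot.line_to([*xy,up],max_speed=0.25)
    print('held',bot.current_opening()*92,'F',np.round(bot.current_contact_force(),2),'t',bot.current_clock())
E
python3 - <<'E'
from h import *
xy=np.array([0.6623,0.111])
for a in [0,np.pi/2,-np.pi/2]:
    for p in [[*xy,.1],[*T,.1],[.4477,.1035,.1]]:
        q=bot.inverse_kinematics(p,rot(a)); print(a,None if q is None else np.round(q,2))
bot.goto([*xy,0.1],rot(-np.pi/2)); print(bot.current_clock())
pick(xy,0.004,-np.pi/2,0.0)
snap("wrist","w1")
E
```

```text
0 [-0.01  0.5   1.4  -0.    1.24 -0.01]
0 [-0.68  0.39  1.55 -0.    1.2  -0.68]
0 [-0.04 -0.02  2.02 -0.    1.14 -0.04]
1.5707963267948966 [-0.01  0.5   1.4  -0.    1.24 -1.58]
1.5707963267948966 [-0.68  0.39  1.55 -0.    1.2  -2.25]
1.5707963267948966 [-0.04 -0.02  2.02 -0.    1.14 -1.61]
-1.5707963267948966 [-0.01  0.5   1.4  -0.    1.24  1.56]
-1.5707963267948966 [-0.68  0.39  1.55 -0.    1.2   0.89]
-1.5707963267948966 [-0.04 -0.02  2.02 -0.    1.14  1.53]
3.2083
sq1 60.48684626733979
sq2 59.99424268652994 [0.6624 0.111  0.004 ]
held 59.901172540700856 F [-0.58 -0.51 -2.02] t 7.7583
```

View pics/w1.png

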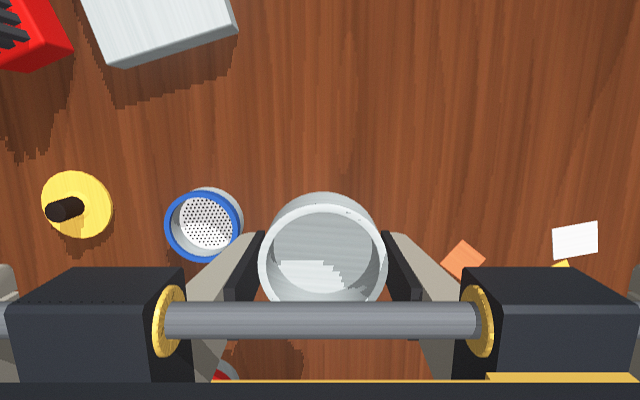

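The pan is held level between the pads at about (323,250), and blue is free at (205,225). Next I'll put the pan in the tray.

```bash
cat >> h.py <<'E'
def place(z,hov,a=0.0,op=0.85,up=None):
    bot.goto([*T,hov],rot(a)); bot.line_to([*T,z+0.012],max_speed=0.2); bot.line_to([*T,z],max_speed=0.05)
    print('placed F',np.round(bot.current_contact_force(),2),np.round(bot.current_ee_pos(),4))
    bot.set_gripper(op,8)
    bot.line_to([*T,up or hov],max_speed=0.25); print('t',bot.current_clock())
E
python3 - <<'E'
from h import *
place(0.0103,0.13)
snap("top","top1")
snap("wrist","w2")
E
```

```text
placed F [-0.08 -0.49 -1.21] [ 0.553  -0.294   0.0104]
t 11.525
```

View pics/w2.png

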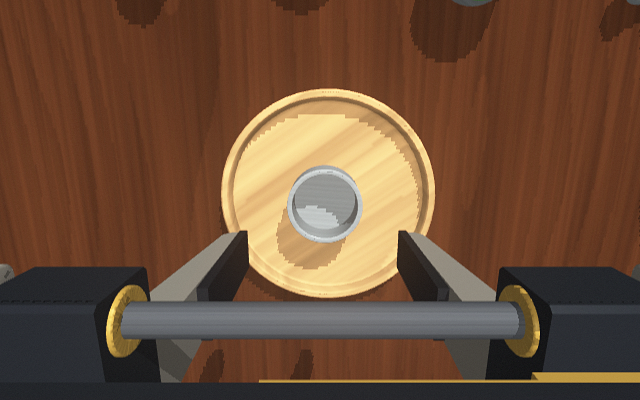

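View pics/top1.png

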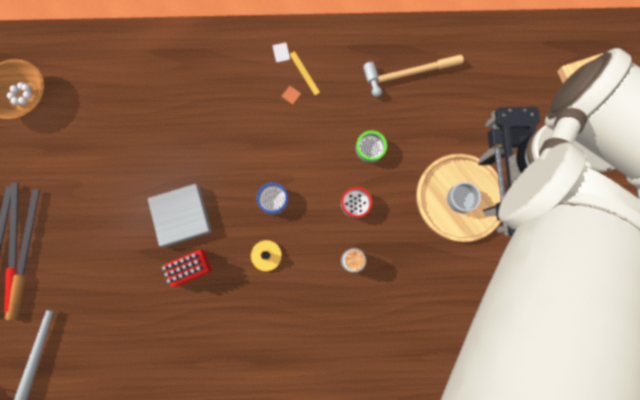

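The pan stands in the middle of the tray (wrist view: pan at (325,204), tray centre about (328,193)). Next is the blue sieve.

```bash
python3 - <<'E'
from h import *
pick([0.5598,0.0892],0.0085,-np.pi/2,0.0,up=0.13,hov=0.07)
place(0.0360,0.13)
c=snap("wrist","w3",(110,300,220,440),3.5)
E
```

```text
sq1 60.461692875296684
sq2 59.75309541097198 [0.5599 0.0892 0.0085]
held 59.7987921810181 F [-0.04  0.89 -1.46] t 17.5917
placed F [-0.46  0.7  -1.4 ] [ 0.5529 -0.294   0.036 ]
t 20.95
```

View pics/w3.png

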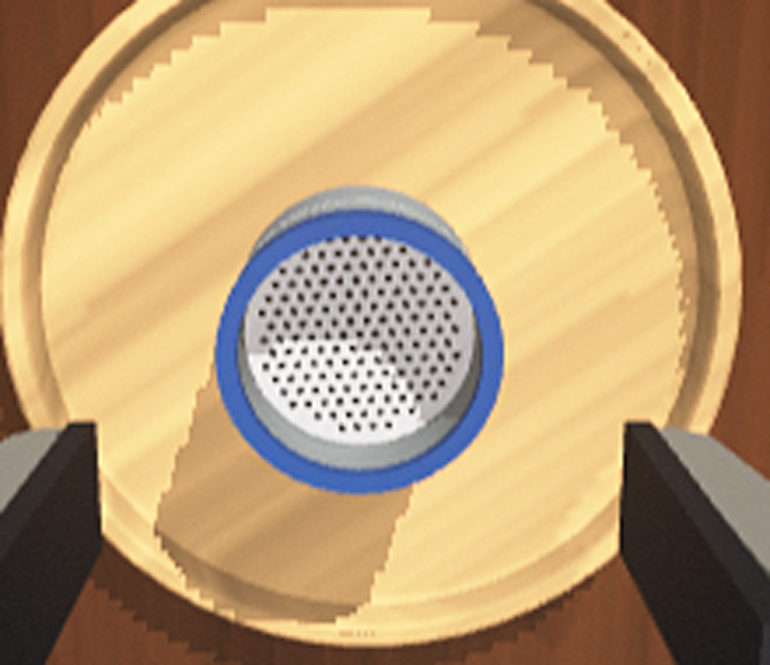

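Blue sits concentric and level on the pan (crop: rim at (360,350)). Next are green and red.

```bash
python3 - <<'E'
from h import *
pick([0.6622,-0.1137],0.0085,-np.pi/2,0.0,up=0.14,hov=0.07)
place(0.0590,0.14)
snap("wrist","w4",(110,300,220,440),3.5)
E
```

```text
sq1 60.11084965967422
sq2 60.15468263740359 [ 0.6623 -0.1137  0.0085]
held 59.756312862414674 F [ 0.23 -0.57 -0.95] t 26.7917
placed F [-0.31  1.43 -0.9 ] [ 0.553  -0.294   0.0591]
t 29.4583
```

View pics/w4.png

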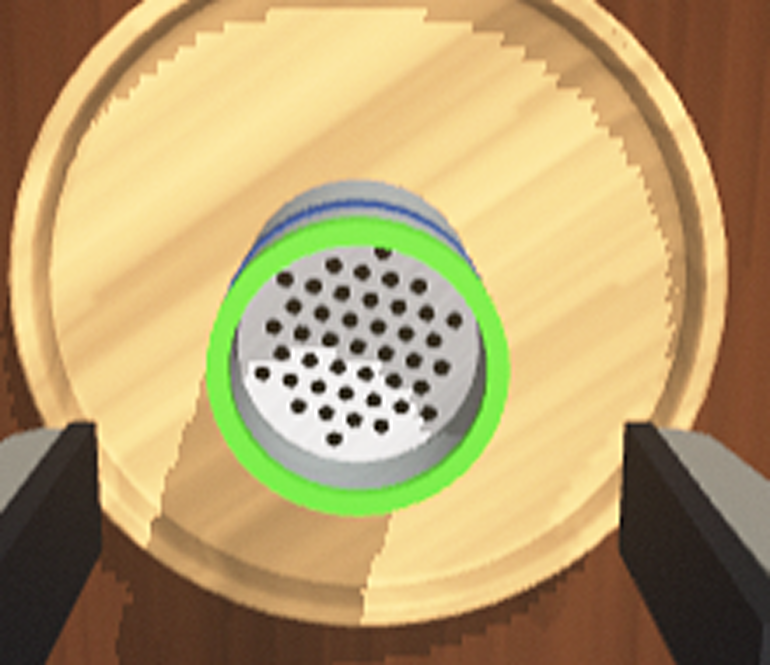

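Green is nested: its rim at (358,365) in the crop is concentric, with the blue band visible evenly behind it.

```bash
python3 - <<'E'
from h import *
pick([0.547,-0.0791],0.0085,-np.pi/2,0.0,up=0.15,hov=0.08)
place(0.0820,0.15)
snap("wrist","w5",(110,300,220,440),3.5)
snap("side","s5",(200,380,340,520),3)
E
```

```text
sq1 60.08603404647098
sq2 59.490377818119995 [ 0.5471 -0.0791  0.0085]
held 59.676963033014886 F [-0.14  0.19 -0.43] t 35.3917
placed F [ 0.09 -0.53 -2.44] [ 0.553  -0.294   0.0821]
t 37.9667
```

View pics/w5.png

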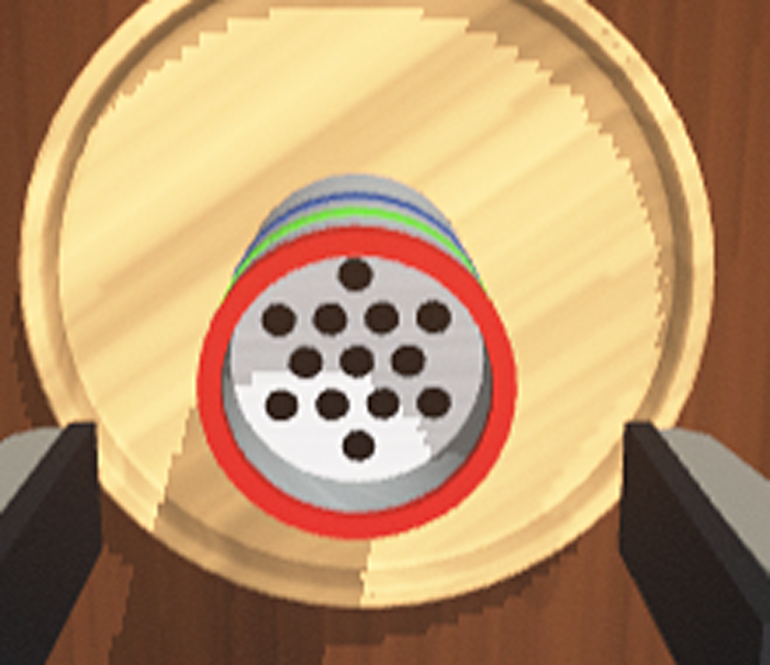

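View pics/s5.png

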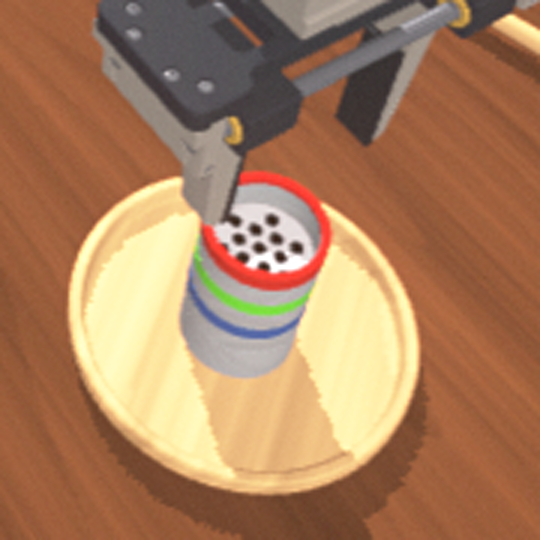

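The three sieves are nested evenly, and the side view shows a straight stack at about (255,280). Next is the lid.

```bash
python3 - <<'E'
from h import *
pick([0.4475,0.1025],0.0150,-np.pi/2,0.0,op=0.5,up=0.17,hov=0.1)
place(0.1115,0.165,op=0.5,up=0.19)
bot.goto([0.45,-0.05,0.25],rot(0.0))
snap("side","s6",(180,380,320,520),3)
snap("top","t6")
print(bot.current_clock())
E
```

```text
sq1 17.613521695589156
sq2 17.462887297651424 [0.4476 0.1025 0.015 ]
held 17.391519325080996 F [ 0.48  0.09 -2.06] t 45.15
placed F [ 0.56 -0.18 -0.54] [ 0.5531 -0.294   0.1117]
t 48.475
49.6333
```

View pics/s6.png

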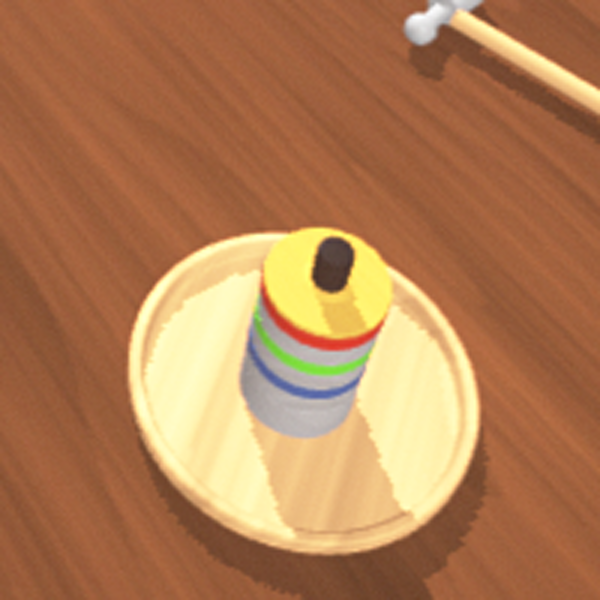

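View pics/t6.png

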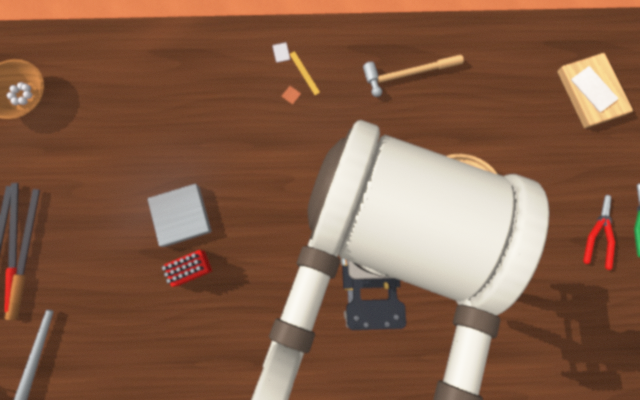

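The stack is upright with the lid on. The top view is blocked, so I'll move the arm aside and overlay the nominal seated model on both views.

```bash
python3 - <<'E'
from h import *
bot.goto([0.40,0.25,0.28],rot(0.0))
th=np.linspace(0,2*np.pi,60)
for n,cr,k in [("side",(230,350,380,480),5),("top",(140,260,400,520),5)]:
    c=bot.read_camera(n); im=cv2.resize(c["pixels"][cr[0]:cr[1],cr[2]:cr[3]],None,fx=k,fy=k,interpolation=cv2.INTER_CUBIC)
    for z,r in [(.006,.03),(.057,.03),(.080,.03),(.103,.03),(.107,.03),(.131,.009)]:
        X=np.c_[T[0]+r*np.cos(th),T[1]+r*np.sin(th),0*th+z]@c["R"].T+c["t"]
        u=np.c_[X[:,0]/X[:,2]*c["fx"]+c["cx"]-cr[2],X[:,1]/X[:,2]*c["fy"]+c["cy"]-cr[0]]*k+k/2-.5
        cv2.polylines(im,[u.astype(np.int32)],True,(255,0,255),1)
    cv2.imwrite(f"pics/ov_{n}.png",im)
snap("top","t7")
print(bot.current_clock())
E
```

```text
50.95
```

View pics/ov_side.png

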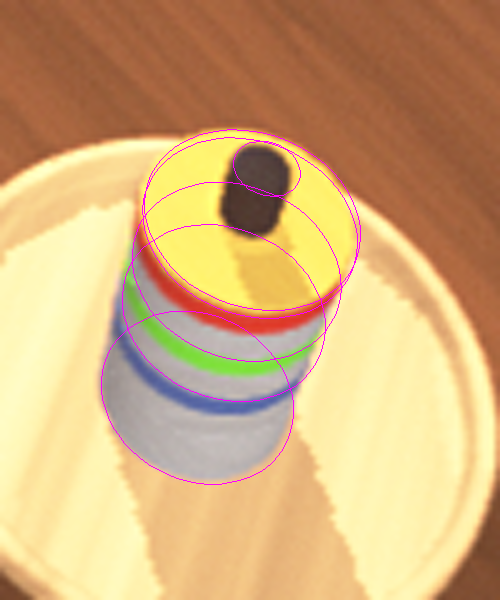

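View pics/ov_top.png

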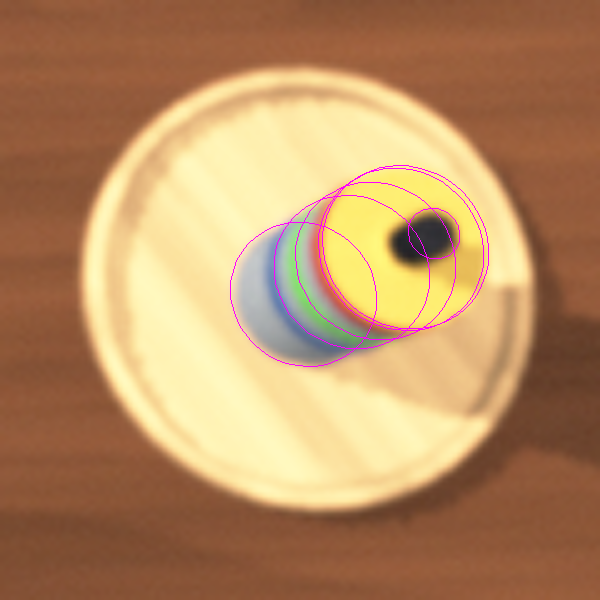

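View pics/t7.png

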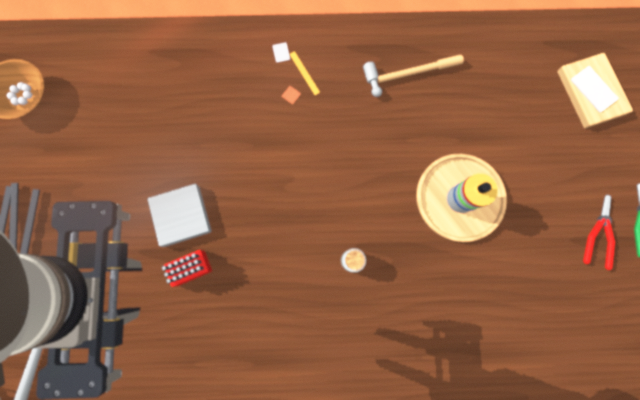

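The overlay matches in both views, with only a uniform offset of about 1–2 mm that fits the calibration error. The jar (353,260), block (179,215) and punch case (186,268) are at their original pixels, so I'm handing in.

```bash
python3 - <<'E'
from workcell import bot
bot.job_done(); print(bot.current_clock())
E
```

```text
the job is handed in; nothing more can be done
the job is handed in; nothing more can be done
```

The sieve set is assembled upright in the middle of the tray: pan, blue, green and red sieves, then the lid. I handed it in at about 51 s of the 102 s allowed; no verdict is reported. I picked each part with two squeezes at right angles to centre it in the jaws, then set them all down at the same spot.

**Last checks:**
- **Fit:** the outlines of a fully seated stack, drawn over the side and top pictures, matched the stack. The rims and lid disc agree to about 1–2 mm, within the calibration error, and the stack is upright and concentric.
- **Small disagreement:** the knob top was about 2 mm off its drawn outline in the side view. I put that down to calibration and outline error, because the lid disc itself lined up.
- **Other objects:** the jar, bench block and punch case are at the same picture positions as at the start.
- **Forces:** the contact forces I read were at most 2.5 N, and the arm was well clear of everything at hand-in.

No check failed.

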